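Index the nozzle turret and unscrew the long nozzle

TASK

Turn the nozzle turret until the long straight nozzle stands at the front, over the pointer where the wire guard is open. Unscrew that nozzle there, counter-clockwise as seen from its tip, draw it out and stand it upright, tip up, on the floor of the empty bin. Do not shove or knock over the loose things on the bench.

Things in the scene. Friction and masses are not known exactly. Their poses are not given: they have to be found in the camera images.
- stand: Fixed turret stand: grey round base plate 236 mm across, 12 mm thick, with a flat steel pointer at its front edge. Origin: centre of the underside, on the turret's vertical axis; its -x axis points to the front (roughly towards the robot).
- front_mark (a point): Point on the stand's front radius, 62 mm from the turret axis and 95 mm above the table: where the centre of the long nozzle's socket mouth is when that station is at the front.
- rotor: Steel rotor; turns endlessly either way about the vertical axis, light friction (0.1 N m), stays where left, no clicks. Origin: on the axis, table height. Five stations 72 degrees apart lean outwards 35 degrees from vertical, mouths 62 mm from the axis, 95 mm above the table. Long nozzle's station: along rotor +x; three others hold short tapered nozzles (30 to 38 mm, fixed), one is empty.
- knob (a point): Point in the turret's black bar knob, on the turret axis, at the height to grip it: 145 mm above the table, 14 mm below its top. The bar measures 56 mm along the rotor's x, 16 mm along its y and is 36 mm tall; it turns the rotor.
- socket (a point): Centre of the mouth of the long nozzle's socket, on the rotor; block 42 mm across. Quarter-turn thread: the lugs start locked under 8 mm lips, collar on the mouth. Turned counter-clockwise seen from the tip, the nozzle stops at 77 degrees; between 66 and 77 it is free and draws straight out along its axis, clear after 14 mm. It does not rise while turning.
- nozzle: The long straight brass nozzle, the only straight-sided and the tallest one, 0.10 to 0.20 kg. Origin: on its axis at the underside of its collar; z runs along the axis to the tip (35 degrees from vertical, leaning outwards, while in the turret). Collar 40 mm across, z 0 to 6 mm; round body 30 mm across, z 6 to 54 mm. Less than 0.2 N m turns it.
- bin_empty: Fixed grey steel bin, the empty one of three alike: 92 x 92 mm, 26 mm high, wall and floor 4 mm. Origin: centre of the underside, 8 mm above the table on a plywood board.
- bin_nuts: The same bin, full of steel nuts. Fixed.
- bin_scrap: The same bin, with old brass tubes lying in it, up to 30 mm above its underside. Fixed.
- board: Fixed plywood board under the three bins, 340 x 112 mm, 8 mm thick. Origin: centre of the underside; the bins stand in a row along its x, 103 mm apart.
- spray_can: Bystander: standing can 52 mm across, 180 mm tall, between turret and bins. Origin: centre of its foot.
- pipe_offcut: Bystander: short steel pipe 48 mm across, 55 mm tall, standing in front of the turret. Origin: centre of its foot.
- flap_disc: Bystander: dark grinding disc 114 mm across, 18 mm thick, lying flat.
- angle_block: Bystander: small steel L-shaped angle, 75 mm, 18 mm thick, lying flat.
- hammer: Bystander: hammer lying at the left.
- screwdriver: Bystander: screwdriver lying to the right of the bins.
- guard (a point): Rear middle of the stand's wire guard, a hoop of 8 mm bar about the turret axis: radius 112 mm, centre line 161 mm above the table, on four wire legs that bow out to radius 124 mm. It runs round back and sides just beyond the nozzles' tips and is open at the front, 58 degrees to either side of the pointer. Fixed.
- nozzle_foot (a point): Centre of the nozzle's flat foot, on which it can stand: 13.5 mm below the collar's underside. Stem 22 mm across with two lugs at the foot (34 mm over both, along the nozzle's x, 8 mm wide, 4 mm thick).
Mind the look-alikes: they are no part of the job. Of the things shaped like the nozzle, the brass one is meant.

How it is judged:
On the way, in this order (a step that is already met when the one before it is completed fails the run):
1. the long nozzle's station is turned to the front, within 12 mm of the front mark, the nozzle still in it (horizontal distance between socket and front_mark below 0.012 m and distance between nozzle and socket below 0.006 m), for 0.2 s.
2. there the nozzle is unscrewed by more than 60 degrees while still down in its socket (horizontal distance between socket and front_mark below 0.018 m and angle between the y axis of nozzle and the y axis of rotor, either way round above 1.047 rad and distance between nozzle and socket below 0.007 m), for 0.1 s.
At the end, for the whole second after the job is handed in: The long nozzle stands upright (within 7 degrees), tip up, on its foot on the floor of the empty bin, anywhere inside its walls, released and at rest (x of nozzle in the frame of bin_empty between -0.032 and 0.032 m and y of nozzle in the frame of bin_empty between -0.032 and 0.032 m and z of nozzle in the frame of bin_empty between 0.014 and 0.021 m and angle between nozzle's own z axis and vertical below 0.12 rad and linear speed of nozzle below 0.02 m/s); the robot touches nothing.
It fails at once if a bystander is shoved more than 30 mm (distance of any of spray_can, pipe_offcut, flap_disc, angle_block, hammer, screwdriver from where it was at the start of the episode above 0.03 m).
It fails at once if the can or the pipe is knocked over (angle between any of spray_can, pipe_offcut's own z axis and vertical above 0.5 rad).
It also fails if it takes over 58 s, if anything falls off the work surface, if the arm or the gripper's body presses on something with over 40 N, if the wrist force passes 120 N, or if a joint passes its speed limit or range.

ROBOT

A 6-joint arm with a two-finger parallel gripper is mounted at the origin on the work surface. World frame = base frame: x ahead of the robot, y to its left, z up, the work surface at z = 0. Lengths are in m, angles in rad, forces in N, time in s.
With the tool pointing down it reaches from about 0.3 to 0.75 m from the base axis. Payload 8.5 kg.
Tool frame: the origin (TCP) lies at the very end of the fingers, on their centre line; the grasp point (between the pads) lies 19 mm behind it (arm.grasp_offset is the z of the grasp point in the tool frame, in m); z points along the fingers, y is the direction in which the jaws open and shut (so a half turn about z gives the same grasp; the last joint's range is limited). The gripper opens to 85 mm and grips with 20 to 120 N. Pads are 22 mm wide; open, the fingers measure 114 mm over their backs; the gripper's body (76 mm by 85 mm) begins 54 mm behind the grasp point. The pads swing forward as they close: fully open they stand 13 mm farther back than shut.
Start: joints at [-0.215, 0.381, 1.297, -0, 1.464, -0.215], TCP at [0.55, 0, 0.231] pointing down, gripper open.
Joint ranges: [-3.11, 3.11], [-0.89, 2.33], [0.22, 2.48], [-1.42, 4.56], [0.17, 2.85], [-2.88, 2.88]. Speed limits (rad/s): [2.39, 2.39, 3.14, 3.14, 3.14, 3.14].

INTERFACE

Orientations are given as a unit quaternion [x, y, z, w].
In Python, from rig import arm gives the robot as it stands.
- The arm moves only by the tool carry_out, never from a script. Its argument "deltas" is a list that holds one entry, the list of rows, each a list of 7 numbers: the shift along the tool's x, y, z in m, then the turn, a rotation vector about the tool's x, y, z in degrees, then the finger opening in m, from 0 to 0.0854. A call has 1 to 12 rows; each row shifts and turns the commanded pose from where the row before left it, along the tool's axes as they then stand; what a row does not reach is not made up. A row lasts 1/8 s, in which the tool goes at most 62.5 mm and 10.7 degrees, less where a joint would pass 70% of its speed; a pose out of reach is approached as far as the arm can. A call is refused whole if a number of a shift passes 0.0625 or a number of a turn 10.7, either way. A call with a gripper value outside its range is refused whole. The fingers move at their own pace and stop on an object; the grip force is fixed at half the most. Time passes only in rows, so rows that do not move let the fingers close. It gives the time, the measured TCP pose, the force and the opening at its end, in the units of the state.
- arm.sense(): the state, without advancing time (a new reading comes with each control period).
- arm.grab_frame(name): name is "scene" or "side" or "wrist"; returns (picture, depth): 480x640x3 uint8, red, green, blue; 480x640 float32, m along the optical axis (not along the pixel's ray), 0 where there is no reading.
- arm.camera_info(name): a dict with "fx", "fy", "cx", "cy" (pixels), "xyz" and "rotation" of the camera in the world. Camera axes: x right, y up, looking along -z (the intrinsics and any distortion apply to the point x, -y, -z); pixel columns grow to the right and rows downward; lengths in m; the calibration is good to about 2 mm. A picture is of the moment at which its call begins: read the wrist's pose just before it. camera_info takes no time and is no camera call; for the wrist camera it gives the pose at the moment of the call.
- arm.sign_off(): hands the job in, once; it reports no verdict.
The state is a dict: "time": time; "joints": joint angles; "qvel": joint speeds; "joint_efforts": joint torques, N m; "tcp_pos": TCP position; "tcp_rot": TCP orientation; "ft_force": force on the tool from outside, world axes, zero at the start; "ft_torque": the same for the moment, N m; "opening": finger opening in m.
Only numpy, scipy, OpenCV 4.12 (cv2) and the standard library are available. Lean on these libraries where they do the work, as an engineer would, in place of code of your own. Each camera call takes 0.05 s, during which the arm holds its last target.

## Working session

There is one attempt and no reset: what is moved stays moved. The work goes in short steps, Python scripts to look and compute and a tool call to move; the robot and the scene stay as the last step left them, time stands still between calls to the robot, and variables do not carry over. Pictures are saved under pics/ and viewed, and the job is handed in when it is done.

Besides the shell and the picture viewer there is one more tool, called after "Call:" as a command line: name --argument value ..., lists and objects as JSON in quotes. carry_out: Moves the arm, as the interface text tells. Its arguments: {"type":"object","properties":{"deltas":{"type":"array","items":{"type":"array","items":{"type":"array","items":{"type":"number"}}}}},"required":["deltas"]}

```bash
ls; mkdir -p pics
python3 - <<'E'
from rig import arm
import cv2, numpy as np
s=arm.sense(); print({k:np.round(v,4) for k,v in s.items()}, arm.grasp_offset)
for n in("scene","side","wrist"):
    ci=arm.camera_info(n); print(n,ci)
    p,d=arm.grab_frame(n); cv2.imwrite(f"pics/{n}0.png",p[:,:,::-1]); np.save(f"pics/{n}0.npy",d)
E
```

```text
pics
{'time': np.float64(0.0), 'joints': array([-0.2153,  0.3812,  1.2983,  0.    ,  1.4636, -0.2153]), 'qvel': array([-0.0004,  0.0001,  0.0006,  0.0006,  0.0025, -0.    ]), 'joint_efforts': array([-1.00000e-03, -4.48467e+01, -2.31286e+01, -3.00000e-04,
        4.70000e-03,  0.00000e+00]), 'tcp_pos': array([5.497e-01, 1.000e-04, 2.307e-01]), 'tcp_rot': array([ 7.071e-01,  7.071e-01, -4.000e-04, -6.000e-04]), 'ft_force': array([ 0.2211, -0.1387, -0.8557]), 'ft_torque': array([ 0.0066,  0.0029, -0.039 ]), 'opening': np.float64(0.0854)} -0.0187
scene {'fx': 534.2908925436665, 'fy': 534.2908925436665, 'cx': 310.4416164321711, 'cy': 240.66069289520672, 'xyz': array([ 1.21217972, -0.19177865,  1.07929779]), 'rotation': array([0.24164664, 0.18729488, 0.60186899, 0.73775419])}
side {'fx': 503.3357380226094, 'fy': 503.3357380226094, 'cx': 321.18555662628603, 'cy': 237.0302934947253, 'xyz': array([-0.09690963,  0.61351793,  1.2243125 ]), 'rotation': array([-0.12661818,  0.31151619,  0.86687233, -0.36804601])}
wrist {'fx': 338.29245737367836, 'fy': 338.29245737367836, 'cx': 315.48993719627936, 'cy': 239.607742766128, 'xyz': array([0.54858695, 0.07483505, 0.37262657]), 'rotation': array([-1.48034015e-01,  7.44853312e-04, -4.55927179e-04,  9.88981884e-01])}
```

View pics/scene0.png

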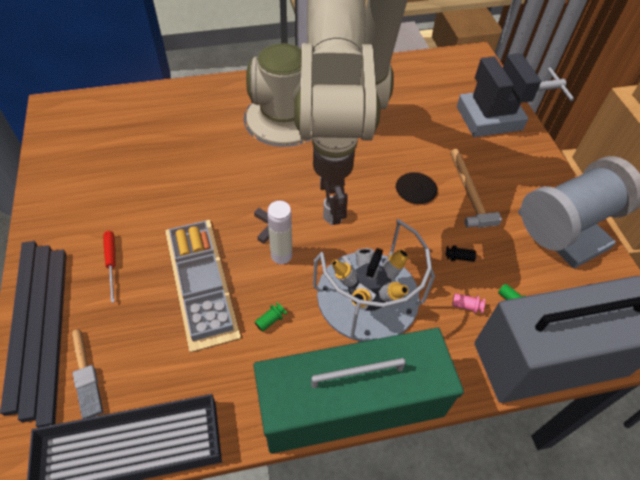

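View pics/side0.png

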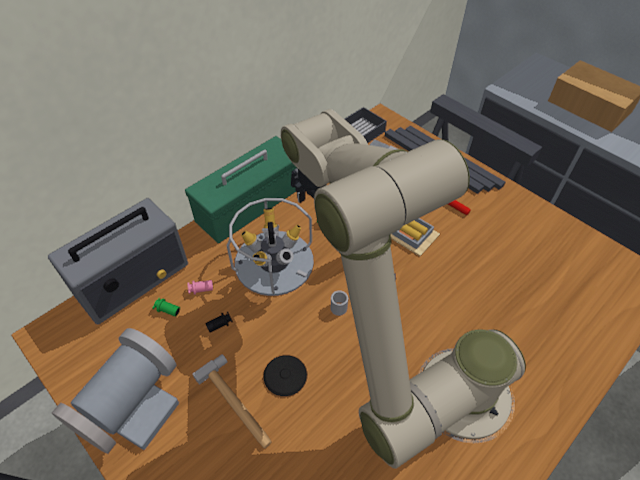

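View pics/wrist0.png

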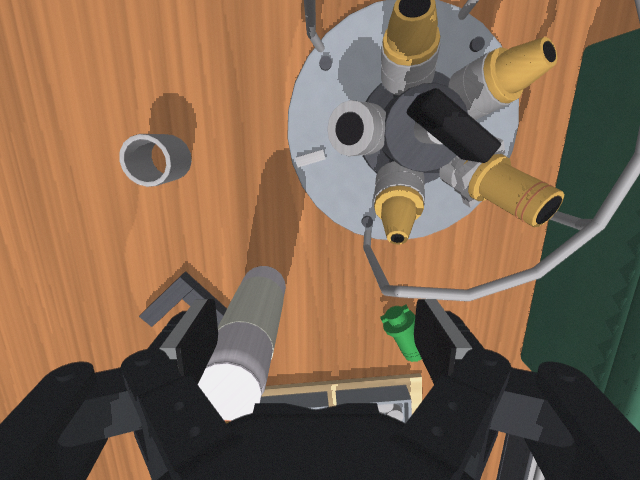

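```bash
cat > h.py <<'E'
import numpy as np, cv2
from scipy.spatial.transform import Rotation as R
def deproj(ci,u,v,d):
    u,v,d=map(np.asarray,(u,v,d))
    p=np.stack([(u-ci['cx'])/ci['fx']*d,-(v-ci['cy'])/ci['fy']*d,-d],-1)
    return R.from_quat(ci['rotation']).apply(p.reshape(-1,3)).reshape(p.shape)+ci['xyz']
def ray(ci,u,v):
    return np.array(ci['xyz']),R.from_quat(ci['rotation']).apply([(u-ci['cx'])/ci['fx'],-(v-ci['cy'])/ci['fy'],-1.])
def onz(ci,u,v,z):
    o,d=ray(ci,u,v); return o+d*(z-o[2])/d[2]
def proj(ci,p):
    q=R.from_quat(ci['rotation']).inv().apply(np.asarray(p)-ci['xyz'])
    return np.stack([ci['cx']+ci['fx']*q[...,0]/-q[...,2], ci['cy']-ci['fy']*q[...,1]/-q[...,2]],-1)
def tri(rs):
    A=np.zeros((3,3));b=np.zeros(3)
    for o,d in rs:
        d=d/np.linalg.norm(d);M=np.eye(3)-np.outer(d,d);A+=M;b+=M@o
    p=np.linalg.solve(A,b); return p,[np.linalg.norm((np.eye(3)-np.outer(d,d)/(d@d))@(p-o)) for o,d in rs]
def crop(img,x0,y0,w,h,k,fn):
    cv2.imwrite(fn,cv2.resize(img[y0:y0+h,x0:x0+w],None,fx=k,fy=k,interpolation=cv2.INTER_CUBIC))
E
python3 - <<'E'
from h import *
crop(cv2.imread('pics/wrist0.png'),270,0,330,270,2.4,'pics/w0c.png')
crop(cv2.imread('pics/scene0.png'),250,200,200,150,4,'pics/s0c.png')
crop(cv2.imread('pics/scene0.png'),150,190,200,150,4,'pics/s0d.png')
E
```

```text
(no output)
```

View pics/w0c.png

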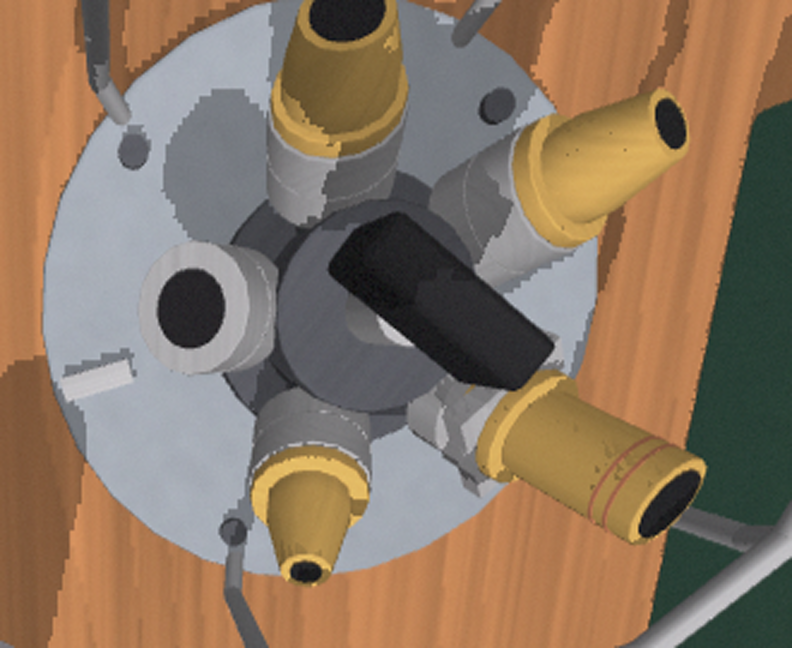

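View pics/s0c.png

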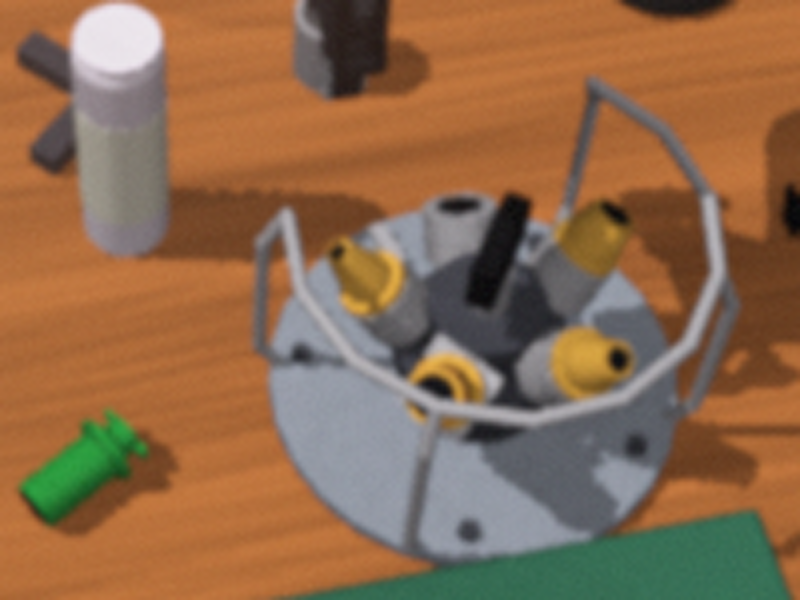

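View pics/s0d.png

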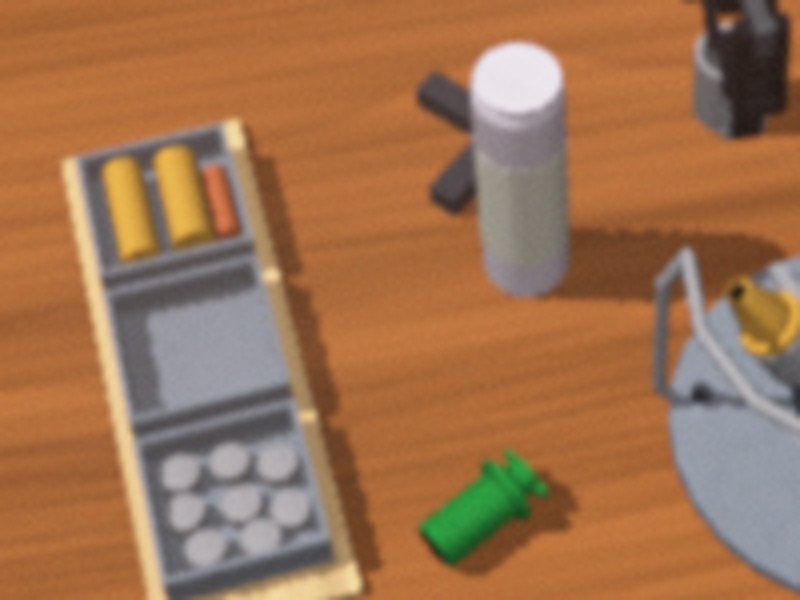

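```bash
cat > m0.py <<'E'
from h import *
from rig import arm
from scipy.optimize import least_squares
cw=arm.camera_info('wrist'); cs=arm.camera_info('scene')
vv,uu=np.mgrid[:480,:640]
out={}
for n,ci in(('wrist',cw),('scene',cs)):
    im=cv2.imread(f'pics/{n}0.png'); d=np.load(f'pics/{n}0.npy'); P=deproj(ci,uu,vv,d)
    hsv=cv2.cvtColor(im,cv2.COLOR_BGR2HSV)
    box=(uu>280)&(uu<560)&(vv<260) if n=='wrist' else (uu>305)&(uu<440)&(vv>235)&(vv<345)
    if n=='scene': print('table z scene',np.median(P[300:330,100:130,2]))
    # plate: points at z 0.006..0.018 non orange
    m=box&(d>0)&(abs(P[...,2]-.012)<.006)&~((hsv[...,0]<25)&(hsv[...,1]>90))
    m=cv2.morphologyEx(m.astype(np.uint8),cv2.MORPH_OPEN,np.ones((3,3)))
    q=P[m>0]; print(n,'plate z',np.median(q[:,2]),len(q))
    h=cv2.convexHull(np.float32(q[:,:2]))[:,0]
    f=lambda x:np.hypot(h[:,0]-x[0],h[:,1]-x[1])-x[2]
    r=least_squares(f,[*h.mean(0),.118],loss='soft_l1',f_scale=.002); print(' circle',r.x, np.abs(r.fun).mean())
    # knob
    k=box&(im.max(2)<60)&(d>0)&(P[...,2]>.150)&(P[...,2]<.170)
    nl,lab,st,ce=cv2.connectedComponentsWithStats(k.astype(np.uint8)); i=1+np.argmax(st[1:,4]); kk=lab==i
    q=P[kk]; print(' knob px',ce[i],st[i],'z',np.percentile(q[:,2],[5,50,95])); 
    top=q[abs(q[:,2]-np.median(q[:,2]))<.003]
    rc=cv2.minAreaRect(np.float32(top[:,:2]*1000)); print(' rect',rc, cv2.boxPoints(rc).tolist())
    c=P[kk].mean(0);
E
python3 m0.py
```

```text
wrist plate z 0.011306325799795514 20023
 circle [0.64081141 0.07872949 0.12048249] 0.012396360686525455
 knob px [457.5564636  125.28491828] [ 416   88   85   75 2692] z [0.15363397 0.1579712  0.15924973]
 rect ((635.9015502929688, 80.39804077148438), (16.443635940551758, 55.62656784057617), 53.181396484375) [[608.7088012695312, 90.48421478271484], [653.2399291992188, 57.148128509521484], [663.0942993164062, 70.3118667602539], [618.5631713867188, 103.64794921875]]
table z scene -3.2358508598173685e-05
scene plate z 0.01148803498275397 3669
 circle [0.6390589  0.07901631 0.11713779] 0.0007323769028957372
 knob px [374.63473054 260.02994012] [367 249  15  23 167] z [0.15268959 0.15793223 0.16130458]
 rect ((640.5625, 78.32568359375), (15.579166412353516, 54.17610549926758), 54.579010009765625) [[613.9733276367188, 87.6775131225586], [658.1222534179688, 56.27814483642578], [667.1516723632812, 68.9738540649414], [623.0027465820312, 100.37322235107422]]
```

```bash
cat > m1.py <<'E'
from h import *
from rig import arm
cw=arm.camera_info('wrist'); cs=arm.camera_info('scene')
vv,uu=np.mgrid[:480,:640]
A=np.array([.6385,.0792])
im=cv2.imread('pics/wrist0.png'); d=np.load('pics/wrist0.npy'); P=deproj(cw,uu,vv,d)
box=(uu>285)&(uu<335)&(vv>140)&(vv<175)
m=box&(im.min(2)>165)&(P[...,2]<.05)
m=cv2.morphologyEx(m.astype(np.uint8),cv2.MORPH_OPEN,np.ones((3,3)))>0
q=P[m]; print('pointer',m.sum(),q.mean(0),np.percentile(q[:,2],[5,50,95]))
for c in (A,[.6391,.0790],[.6359,.0804]):
    e=q.mean(0)[:2]-c; print(' heading',np.degrees(np.arctan2(e[1],e[0])),np.hypot(*e))
rc=cv2.minAreaRect(np.float32(q[:,:2]*1000)); print(rc); bp=cv2.boxPoints(rc); 
print([np.degrees(np.arctan2(*(bp[i+1]-bp[i])[::-1])) for i in range(3)])
# scene pointer
im=cv2.imread('pics/scene0.png'); d=np.load('pics/scene0.npy'); P=deproj(cs,uu,vv,d)
hsv=cv2.cvtColor(im,cv2.COLOR_BGR2HSV)
# bins: rim points in region z~.034, non orange
x=P[...,0];y=P[...,1];z=P[...,2]
b=(uu>165)&(uu<245)&(vv>220)&(vv<350)&(z>.004)&(d>0)
q=P[b]; print('board pts z',np.percentile(q[:,2],[5,25,50,75,95]))
board=b&(z<.012)&(z>.003)
rc=cv2.minAreaRect(np.float32(q[:,:2]*1000)); print('board rect',rc,cv2.boxPoints(rc).tolist())
rim=b&(z>.028)&(z<.040)&(hsv[...,1]<90)
rc=cv2.minAreaRect(np.float32(P[rim][:,:2]*1000)); print('rim rect',rc,cv2.boxPoints(rc).tolist())
# wrist sees bystanders; heights map on table from scene
for n,(u0,u1,v0,v1) in dict(can=(264,294,200,266),pipe=(322,348,198,224)).items():
    s=(uu>u0)&(uu<u1)&(vv>v0)&(vv<v1)&(z>.02)&(d>0)
    print(n,P[s].min(0),P[s].max(0),np.median(P[s],0))
E
python3 m1.py
```

```text
pointer 945 [0.54811132 0.05274158 0.01301586] [0.01016673 0.01166176 0.01792978]
 heading -163.6842800741655 0.09418153100241174
 heading -163.90238969701306 0.09470186811706366
 heading -162.51261123692686 0.09204259816283826
((545.3704833984375, 53.168724060058594), (33.57117462158203, 44.64419937133789), 89.97563171386719)
[np.float32(-0.024370972), np.float32(89.975624), np.float32(179.97563)]
board pts z [0.00596586 0.0100219  0.01545545 0.02810622 0.0356082 ]
board rect ((530.407470703125, -281.44305419921875), (185.78060913085938, 361.14959716796875), 86.96983337402344) [[345.1748046875, -364.6579895019531], [705.8194580078125, -383.7489929199219], [715.64013671875, -198.22811889648438], [354.9954833984375, -179.13711547851562]]
rim rect ((523.7109375, -295.1202392578125), (302.28106689453125, 92.06072998046875), 5.758944511413574) [[368.71441650390625, -264.4881591796875], [377.95208740234375, -356.084228515625], [678.7074584960938, -325.7523193359375], [669.4697875976562, -234.15625]]
can [ 0.37713353 -0.12464289  0.02012253] [ 0.51761395 -0.07091612  0.18400889] [ 0.50765459 -0.09898922  0.13157558]
pipe [ 0.37227693 -0.01759147  0.0201726 ] [0.62640217 0.04819095 0.34498125] [ 0.61617149 -0.00081911  0.2996396 ]
```

```bash
cat > m2.py <<'E'
from h import *
from rig import arm
cw=arm.camera_info('wrist'); cs=arm.camera_info('scene'); ce=arm.camera_info('side')
for u,v in((297,162.5),(325.5,153.5)):
    for c in ([.6385,.0792],[.6391,.0790],[.6365,.080]):
        p=onz(cw,u,v,.014); e=p[:2]-c; print('ptr',p.round(4),np.degrees(np.arctan2(e[1],e[0])).round(2),np.hypot(*e).round(4))
a,b=onz(cw,297,162.5,.014),onz(cw,325.5,153.5,.014); e=a-b; print('ptr own dir',np.degrees(np.arctan2(e[1],e[0])))
print('pipe top',onz(cw,147,160,.055))
P=deproj(cs,*np.meshgrid(np.arange(640),np.arange(480)),np.load('pics/scene0.npy'))
g=P[258:295,185:215].reshape(-1,3); print('empty floor z', np.percentile(g[:,2],[10,50,90]))
t=np.array([np.cos(np.radians(5.76)),np.sin(np.radians(5.76))]); 
for k in(-.103,0,.103): print('bin px',proj(cs,[.5237+k*t[0],-.2951+k*t[1],.034]).round(1))
im=cv2.imread('pics/side0.png'); crop(im,200,180,180,140,4.4,'pics/side0c.png')
# guard gap ends from scene ray to z=.161
for u,v in((250+287/4,200+212/4),(250+595/4,200+82/4)):
    p=onz(cs,u,v,.161); e=p[:2]-[.6388,.0791]; print('gap end',p.round(3),np.degrees(np.arctan2(e[1],e[0])).round(1),np.hypot(*e))
E
python3 m2.py
```

```text
ptr [0.529  0.0486 0.014 ] -164.38 0.1137
ptr [0.529  0.0486 0.014 ] -164.56 0.1142
ptr [0.529  0.0486 0.014 ] -163.71 0.112
ptr [0.5585 0.0576 0.014 ] -164.9 0.0829
ptr [0.5585 0.0576 0.014 ] -165.14 0.0834
ptr [0.5585 0.0576 0.014 ] -163.98 0.0812
ptr own dir -162.98404600199837
pipe top [0.39376437 0.05396645 0.055     ]
empty floor z [0.00952835 0.01293377 0.03205635]
bin px [190.2 238.8]
bin px [198.2 273.6]
bin px [207.  311.8]
gap end [ 0.607 -0.027  0.161] -106.7 0.11087392178970822
gap end [0.556 0.156 0.161] 137.0 0.11295337833605643
```

View pics/side0c.png

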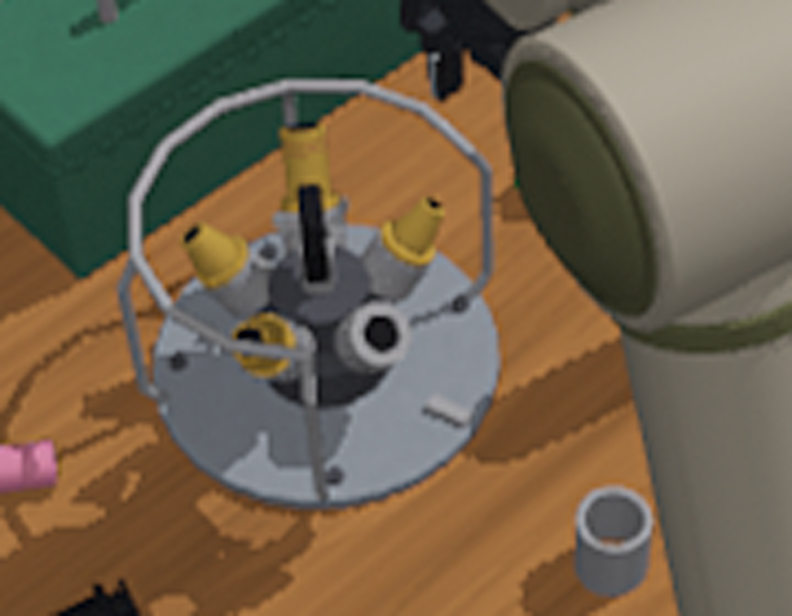

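Call:
carry_out --deltas '[[[0.02,0.022,0,0,0,0,0.045],[0.02,0.022,0,0,0,0,0.045],[0.02,0.022,0,0,0,0,0.045],[0.019,0.023,0,0,0,0,0.045],[0,0,0,0,0,-9,0.045],[0,0,0,0,0,-9,0.045],[0,0,0,0,0,-9,0.045],[0,0,0,0,0,-9,0.045],[0,0,0,0,0,-9,0.045],[0,0,0,0,0,-9,0.045],[0,0,0,0,0,0,0.045]]]'

```text
time: 1.52
tcp_pos: [0.6389, 0.079, 0.231]
tcp_rot: [0.31, 0.951, -0.0, -0.0]
ft_force: [-0.8, -0.6, -0.1]
opening: 0.0454
```

```bash
cat >> h.py <<'E'
def st(arm):
    s=arm.sense(); r=R.from_quat(s['tcp_rot']).as_matrix()
    print('t',round(float(s['time']),2),'tcp',np.round(s['tcp_pos'],4),'j',np.round(s['joints'],3),'F',np.round(s['ft_force'],1),'M',np.round(s['ft_torque'],2),'op',round(float(s['opening']),4))
    print(' ux',r[:,0].round(3),'uy',r[:,1].round(3),'uz',r[:,2].round(3),'yhead',np.degrees(np.arctan2(r[1,1],r[0,1])).round(2))
    return s,r
def snap(arm,n,tag):
    ci=arm.camera_info(n); p,d=arm.grab_frame(n); cv2.imwrite(f'pics/{n}{tag}.png',p[:,:,::-1]); np.save(f'pics/{n}{tag}.npy',d); return ci,p[:,:,::-1],d
E
python3 - <<'E'
from h import *
from rig import arm
st(arm)
ci,im,d=snap(arm,'wrist','1'); print(ci)
vv,uu=np.mgrid[:480,:640]; P=deproj(ci,uu,vv,d)
k=(im.max(2)<60)&(P[...,2]>.150)&(P[...,2]<.165)&(np.hypot(P[...,0]-.639,P[...,1]-.079)<.04)
q=P[k]; q=q[abs(q[:,2]-np.median(q[:,2]))<.003]; print(len(q),np.median(q[:,2])); rc=cv2.minAreaRect(np.float32(q[:,:2]*1000)); print(rc)
E
```

```text
t 1.52 tcp [0.6389 0.079  0.231 ] j [-0.061  0.551  1.009  0.     1.582 -1.002] F [-0.8 -0.6 -0.1] M [-0.02  0.   -0.01] op 0.0454
 ux [-0.808  0.589  0.001] uy [ 0.589  0.808 -0.   ] uz [-0.001  0.    -1.   ] yhead 53.92
{'fx': 338.29245737367836, 'fy': 338.29245737367836, 'cx': 315.48993719627936, 'cy': 239.607742766128, 'xyz': array([0.57720787, 0.12307654, 0.37285955]), 'rotation': array([-0.13191891, -0.0668279 ,  0.44791126,  0.88176354])}
1771 0.15794456230275505
((635.5878295898438, 81.12411499023438), (15.460311889648438, 54.513423919677734), 53.32755661010742)
```

View pics/wrist1.png

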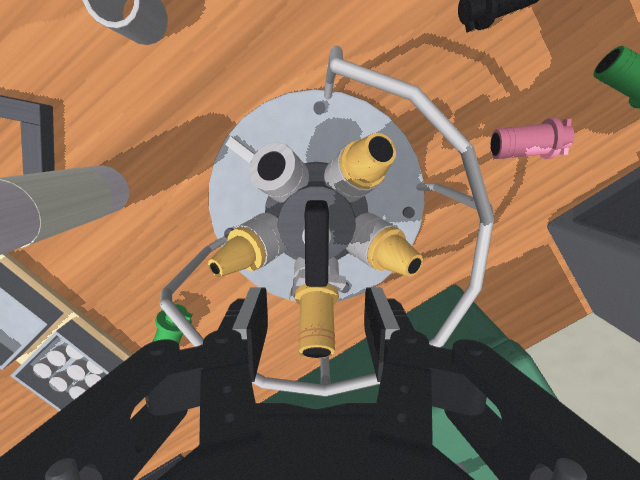

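Call:
carry_out --deltas '[[[0.002,0,0.025,0,0,-0.4,0.045],[0,0,0.025,0,0,-0.3,0.045],[0,0,0.025,0,0,0,0.045],[0,0,0.02,0,0,0,0.045],[0,0,0.007,0,0,0,0.045],[0,0,0,0,0,0,0],[0,0,0,0,0,0,0],[0,0,0,0,0,0,0],[0,0,0,0,0,0,0]]]'

```text
time: 2.7
tcp_pos: [0.6379, 0.0804, 0.1303]
tcp_rot: [0.303, 0.953, 0.0, 0.001]
ft_force: [1.5, 1.6, 4.5]
opening: 0.0153
```

Run:
```python
from h import *
from rig import arm
st(arm)
```

```text
t 2.7 tcp [0.6379 0.0804 0.1303] j [-0.059  0.621  1.175  0.     1.343 -1.013] F [1.5 1.6 4.5] M [ 0.24 -0.17 -0.01] op 0.0153
 ux [-0.816  0.578 -0.002] uy [0.578 0.816 0.001] uz [ 0.002  0.    -1.   ] yhead 54.7
```

Call:
carry_out --deltas '[[[0,0,0,0,0,8,0],[0,0,0,0,0,9,0],[0,0,0,0,0,9,0],[0,0,0,0,0,9,0],[0,0,0,0,0,0,0]]]'

```text
time: 3.32
tcp_pos: [0.6378, 0.0803, 0.1303]
tcp_rot: [0.577, 0.817, 0.001, 0.001]
ft_force: [0.6, 1.8, 4.6]
opening: 0.0154
```

Run:
```python
from h import *
from rig import arm
st(arm)
```

```text
t 3.33 tcp [0.6378 0.0803 0.1303] j [-0.059  0.621  1.175  0.     1.343 -0.401] F [0.6 1.8 4.6] M [ 0.17 -0.03 -0.07] op 0.0154
 ux [-0.335  0.942 -0.001] uy [0.942 0.335 0.002] uz [ 0.002  0.    -1.   ] yhead 19.59
```

Forces are tiny; the turn continues (94° more).

Call:
carry_out --deltas '[[[0,0,0,0,0,10,0],[0,0,0,0,0,10,0],[0,0,0,0,0,10,0],[0,0,0,0,0,10,0],[0,0,0,0,0,10,0],[0,0,0,0,0,10,0],[0,0,0,0,0,10,0],[0,0,0,0,0,10,0],[0,0,0,0,0,9,0],[0,0,0,0,0,5,0],[0,0,0,0,0,0,0],[0,0,0,0,0,0,0]]]'

```text
time: 4.82
tcp_pos: [0.6376, 0.0804, 0.1304]
tcp_rot: [0.991, 0.136, 0.001, -0.0]
ft_force: [0.5, 2.1, 5.6]
opening: 0.0152
```

Run:
```python
from h import *
from rig import arm
st(arm)
```

```text
t 4.83 tcp [0.6376 0.0804 0.1304] j [-0.059  0.621  1.176  0.     1.343  1.238] F [0.5 2.1 5.6] M [ 0.31  0.18 -0.07] op 0.0152
 ux [0.963 0.27  0.002] uy [ 0.27  -0.963  0.   ] uz [ 0.002  0.    -1.   ] yhead -74.31
```

Call:
carry_out --deltas '[[[0,0,0,0,0,0,0.045],[0,0,0,0,0,0,0.045],[0,0,0,0,0,0,0.045],[0,0,-0.03,0,0,0,0.045],[0,0,-0.04,0,0,0,0.045],[0,0,-0.04,0,0,0,0.045],[-0.03,0,-0.03,0,0,0,0.06],[-0.05,0,0,0,0,0,0.06],[-0.04,0,0,0,0,0,0.06],[0,0,0,0,0,0,0.06]]]'

```text
time: 6.08
tcp_pos: [0.52, 0.0474, 0.2701]
tcp_rot: [0.991, 0.136, 0.0, 0.0]
ft_force: [0.2, 0.3, 0.0]
opening: 0.0602
```

Run:
```python
from h import *
from rig import arm
st(arm)
ci,im,d=snap(arm,'wrist','2'); np.save('pics/cw2.npy',ci,allow_pickle=True)
snap(arm,'scene','2');snap(arm,'side','2')
crop(cv2.imread('pics/scene2.png'),270,210,180,130,4,'pics/s2c.png')
```

```text
t 6.08 tcp [0.52   0.0474 0.2701] j [-0.136  0.306  1.299 -0.     1.537  1.162] F [0.2 0.3 0. ] M [0.01 0.03 0.04] op 0.0602
 ux [0.963 0.27  0.   ] uy [ 0.27  -0.963  0.   ] uz [ 0. -0. -1.] yhead -74.35
```

View pics/wrist2.png

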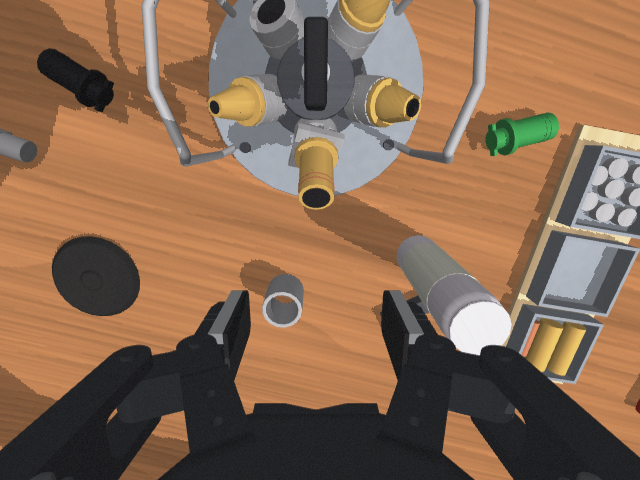

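View pics/s2c.png

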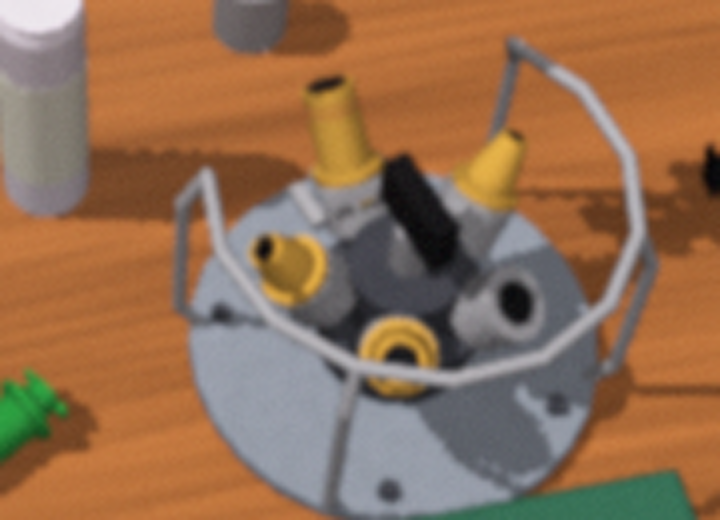

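Run:
```python
from h import *
from rig import arm
cw=np.load('pics/cw2.npy',allow_pickle=True).item(); cs=arm.camera_info('scene'); ce=arm.camera_info('side')
A=np.array([.6385,.0793]);h=np.radians(-164.4);f=np.array([np.cos(h),np.sin(h)])
def ax(z): 
    s,c=np.sin(np.radians(35)),np.cos(np.radians(35)); return np.r_[A+f*(.062+z*s),.095+z*c]
for z in(0,6,30,54): print(z,ax(z/1000).round(4),proj(cw,ax(z/1000)).round(1),proj(cs,ax(z/1000)).round(1),proj(ce,ax(z/1000)).round(1))
# brass mask points by depth, both cams
vv,uu=np.mgrid[:480,:640]
for n,ci,b in(('wrist',cw,(295,345,130,212)),('scene',cs,(340,370,225,260))):
    im=cv2.imread(f'pics/{n}2.png');d=np.load(f'pics/{n}2.npy');P=deproj(ci,uu,vv,d)
    bb=(uu>b[0])&(uu<b[1])&(vv>b[2])&(vv<b[3])
    hole=bb&(im.max(2)<45)&(P[...,2]>.1); hole=cv2.morphologyEx(hole.astype(np.uint8),cv2.MORPH_OPEN,np.ones((2,2)))
    nl,lab,stt,c=cv2.connectedComponentsWithStats(hole); print(n,[(stt[i].tolist(),c[i].round(1)) for i in range(1,nl)])
crop(cv2.imread('pics/wrist2.png'),250,100,140,120,5,'pics/w2c.png')
crop(cv2.imread('pics/side2.png'),190,170,180,130,4.4,'pics/side2c.png')
```

```text
0 [0.5788 0.0626 0.095 ] [317.2 150.7] [357.3 252.9] [290.4 252.1]
6 [0.5755 0.0617 0.0999] [317.2 154.9] [356.7 250.5] [291.4 251.5]
30 [0.5622 0.058  0.1196] [317.3 172.7] [354.3 240.9] [295.3 249.2]
54 [0.549  0.0543 0.1392] [317.4 192.5] [351.9 231.1] [299.4 246.8]
wrist [([304, 190, 27, 18, 389], array([316.7, 198.7]))]
scene [([367, 252, 4, 9, 34], array([368.6, 256.2]))]
```

View pics/w2c.png

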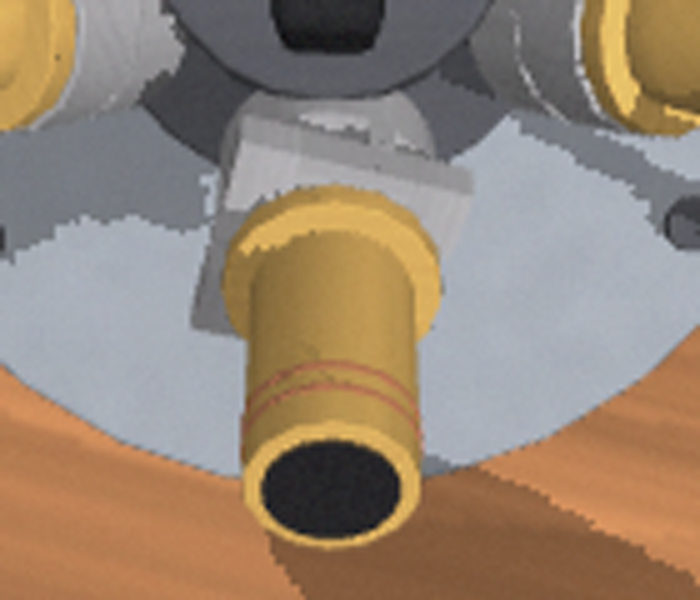

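View pics/side2c.png

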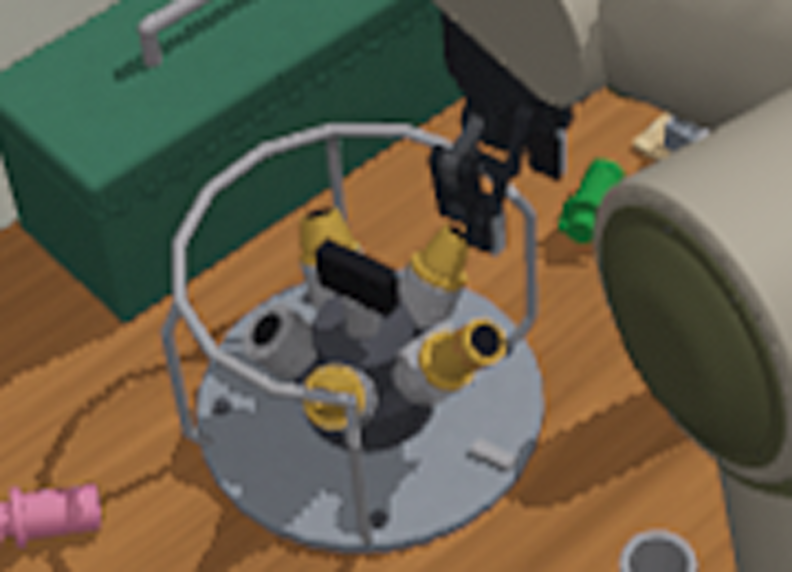

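Run:
```python
from h import *
from rig import arm
cw=np.load('pics/cw2.npy',allow_pickle=True).item(); cs=arm.camera_info('scene'); ce=arm.camera_info('side')
vv,uu=np.mgrid[:480,:640]
for n,ci in(('wrist',cw),('scene',cs),('side',ce)):
    im=cv2.imread(f'pics/{n}2.png');d=np.load(f'pics/{n}2.npy');P=deproj(ci,uu,vv,d)
    k=(im.max(2)<70)&(P[...,2]>.150)&(P[...,2]<.168)&(np.hypot(P[...,0]-.6385,P[...,1]-.079)<.037)
    q=P[k]; m=np.median(q[:,2]); q=q[abs(q[:,2]-m)<.004]; rc=cv2.minAreaRect(np.float32(q[:,:2]*1000)); print(n,k.sum(),m,rc)
T=dict(wrist=(cw,316.4,196.6),scene=(cs,351.75,231),side=(ce,300.7,247.5))
print('tip all',tri([ray(*v) for v in T.values()]))
for a,b in(('wrist','scene'),('wrist','side'),('scene','side')): print(a,b,tri([ray(*T[a]),ray(*T[b])]))
for n,v in T.items(): print(n,onz(*v,.139))
```

```text
wrist 2101 0.15793825955519908 ((636.1097412109375, 80.2734375), (55.417198181152344, 15.76207447052002), 15.00331974029541)
scene 178 0.15740264172249324 ((640.7315063476562, 78.48402404785156), (54.16393280029297, 15.245940208435059), 15.5097017288208)
side 114 0.15785581044215635 ((637.17822265625, 80.09446716308594), (56.71111297607422, 18.489952087402344), 13.491275787353516)
tip all (array([0.54587575, 0.05379514, 0.13745043]), [np.float64(0.0007117494504159612), np.float64(0.001464123505018866), np.float64(0.0013859681122379139)])
wrist scene (array([0.54521566, 0.05461808, 0.13513134]), [np.float64(0.0006893668301193379), np.float64(0.0006893668301194782)])
wrist side (array([0.54513373, 0.05365808, 0.13889275]), [np.float64(0.0006440098042392844), np.float64(0.0006440098042391415)])
scene side (array([0.54634937, 0.053512  , 0.1373316 ]), [np.float64(0.001353643945879265), np.float64(0.0013536439458792827)])
wrist [0.54550065 0.05421087 0.139     ]
scene [0.54834812 0.05417683 0.139     ]
side [0.54478336 0.05312751 0.139     ]
```

Call:
carry_out --deltas '[[[0,0,0,0,8,0,0.06],[0,0,0,0,9,0,0.06],[0,0,0,0,9,0,0.06],[0,0,0,0,9,0,0.06],[0,0,0,0,0,9,0.06],[0,0,0,0,0,9,0.06],[0,0,0,0,0,9,0.06],[0,0,0,0,0,9,0.06],[0,0,0,0,0,0,0.06]]]'

```text
time: 7.35
tcp_pos: [0.5226, 0.0477, 0.2691]
tcp_rot: [0.939, -0.167, 0.271, -0.131]
ft_force: [0.5, 0.1, 0.1]
opening: 0.0597
```

```bash
cat > tgt.py <<'E'
from h import *
from rig import arm
s,r=st(arm)
h=np.radians(-164.5); a=np.r_[np.sin(np.radians(35))*np.array([np.cos(h),np.sin(h)]),np.cos(np.radians(35))]
T=np.array([.5462,.0547,.1388])
for k in (.1,0): print('to P+',k,'tool shift mm',(1000*r.T@(T-.0367*a+k*a-s['tcp_pos'])).round(1))
# rotation err: want tool z=-a
e=np.cross(r[:,2],-a); print('tilt err rotvec deg (tool)',np.degrees(r.T@e).round(2))
E
python3 tgt.py
```

```text
t 7.35 tcp [0.5226 0.0477 0.2691] j [-0.294  0.087  1.729  0.427  0.84   1.421] F [0.5 0.1 0.1] M [-0.1   0.27  0.01] op 0.0597
 ux [ 0.798 -0.385  0.464] uy [-0.243 -0.91  -0.337] uz [ 0.552  0.156 -0.819] yhead -104.97
to P+ 0.1 tool shift mm [-44.5  31.6  57.6]
to P+ 0 tool shift mm [-44.3  31.8 157.6]
tilt err rotvec deg (tool) [-0.1   0.09 -0.  ]
```

Call:
carry_out --deltas '[[[-0.011,0.008,0.013,0,0,0,0.06],[-0.011,0.008,0.015,0,0,0,0.06],[-0.011,0.008,0.015,0,0,0,0.06],[-0.0115,0.0077,0.015,0,0,0,0.06],[0,0,0,0,0,0,0.06]]]'

```text
time: 7.98
tcp_pos: [0.5105, 0.0452, 0.1893]
tcp_rot: [0.939, -0.167, 0.269, -0.131]
ft_force: [0.3, -0.2, 0.2]
opening: 0.0597
```

```bash
python3 tgt.py
python3 - <<'E'
from h import *
from rig import arm
ci,im,d=snap(arm,'wrist','3'); np.save('pics/cw3.npy',ci,allow_pickle=True)
E
```

```text
t 7.97 tcp [0.5105 0.0452 0.1893] j [-0.31   0.171  1.9    0.572  0.624  1.218] F [ 0.3 -0.2  0.2] M [-0.1   0.25 -0.03] op 0.0597
 ux [ 0.799 -0.384  0.462] uy [-0.243 -0.91  -0.336] uz [ 0.55   0.156 -0.821] yhead -104.97
to P+ 0.1 tool shift mm [ 1.2 -0.4 -0.8]
to P+ 0 tool shift mm [ 1.6 -0.3 99.2]
tilt err rotvec deg (tool) [-0.08  0.23  0.  ]
```

View pics/wrist3.png

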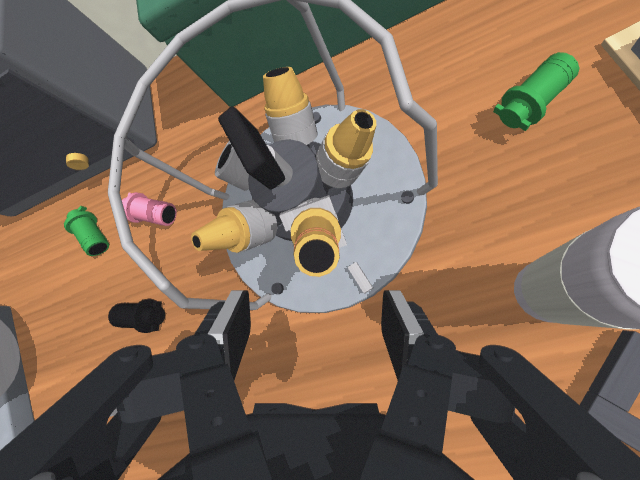

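Run:
```python
from h import *
cw=np.load('pics/cw3.npy',allow_pickle=True).item()
T=np.array([.5462,.0547,.1388]); print(proj(cw,T))
im=cv2.imread('pics/wrist3.png'); d=np.load('pics/wrist3.npy')
vv,uu=np.mgrid[:480,:640]
hole=(im.max(2)<45)&(abs(uu-317)<25)&(abs(vv-256)<22); nl,lab,s,c=cv2.connectedComponentsWithStats(hole.astype(np.uint8)); print(s[1:],c[1:])
cw2=np.load('pics/cw2.npy',allow_pickle=True).item()
i=1+np.argmax(s[1:,4])
print(tri([ray(cw2,316.4,196.6),ray(cw,*c[i])]))
for zz in(.137,.139): print(onz(cw,*c[i],zz))
```

```text
[314.06838354 252.96144039]
[[313 241   2   2   3]
 [316 241   2   2   3]
 [309 242  22  17 117]
 [321 242   1   1   1]
 [323 242   1   1   1]
 [304 244   4   3   7]
 [301 249   1   1   1]
 [303 248  10  14  44]
 [313 248   1   1   1]
 [328 250   1   1   1]
 [308 251  25  19 101]
 [299 252   6   7  13]
 [299 256   3   5   8]
 [333 256   1   1   1]
 [302 260   5   9  21]
 [332 260   1   1   1]
 [331 262   1   2   2]
 [328 264   2   2   2]
 [308 267   1   1   1]
 [324 267   1   3   3]
 [308 269   1   1   1]
 [313 269   2   3   4]
 [317 269   4   3   7]
 [327 268   1   1   1]
 [310 270   1   1   1]] [[313.33333333 241.33333333]
 [316.66666667 241.33333333]
 [318.17094017 249.64957265]
 [321.         242.        ]
 [323.         242.        ]
 [305.71428571 245.        ]
 [301.         249.        ]
 [307.5        254.18181818]
 [313.         248.        ]
 [328.         250.        ]
 [320.86138614 261.47524752]
 [301.76923077 254.69230769]
 [300.25       257.875     ]
 [333.         256.        ]
 [304.47619048 263.76190476]
 [332.         260.        ]
 [331.         262.5       ]
 [328.5        264.5       ]
 [308.         267.        ]
 [324.         268.        ]
 [308.         269.        ]
 [313.25       270.25      ]
 [318.85714286 270.42857143]
 [327.         268.        ]
 [310.         270.        ]]
(array([0.5464585 , 0.05287132, 0.13870506]), [np.float64(0.0016610619253584855), np.float64(0.001661061925358481)])
[0.54790253 0.05199826 0.137     ]
[0.54733773 0.05142953 0.139     ]
```

Run:
```python
from h import *
from rig import arm
cw=np.load('pics/cw3.npy',allow_pickle=True).item()
cw2=np.load('pics/cw2.npy',allow_pickle=True).item()
im=cv2.imread('pics/wrist3.png');crop(im,270,190,100,95,6,'pics/w3c.png')
print(tri([ray(cw2,316.4,196.6),ray(cw,317,256)]),tri([ray(cw2,316.4,196.6),ray(cw,317,256),ray(arm.camera_info('side'),300.7,247.5),ray(arm.camera_info('scene'),351.75,231)]))
```

```text
(array([0.54473899, 0.05419324, 0.13522323]), [np.float64(0.00021614250391762129), np.float64(0.00021614250391770133)]) (array([0.54535521, 0.05384774, 0.13694715]), [np.float64(0.00032579006196180137), np.float64(0.00116610641187909), np.float64(0.0015929658854319318), np.float64(0.0016301083269727188)])
```

View pics/w3c.png

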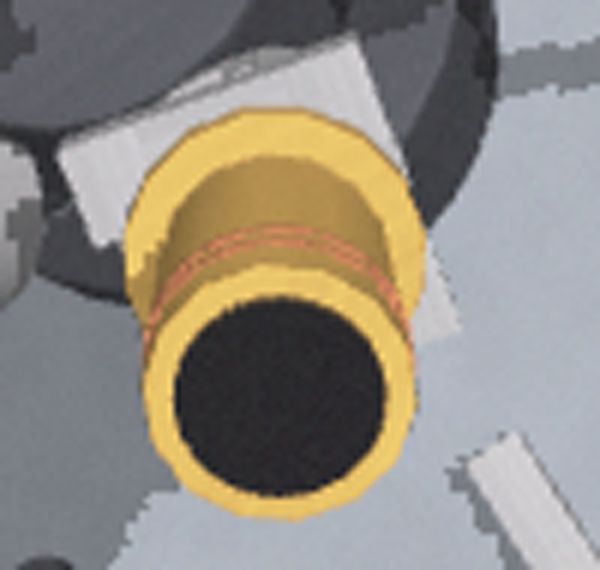

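Call:
carry_out --deltas '[[[0.0009,0.0008,0.02,0,0.2,0,0.06],[0,0,0.02,0,0,0,0.06],[0,0,0.02,0,0,0,0.06],[0,0,0.02,0,0,0,0.06],[0,0,0.019,0,0,0,0.06],[0,0,0,0,0,0,0.06]]]'

```text
time: 8.78
tcp_pos: [0.5669, 0.0595, 0.1097]
tcp_rot: [0.938, -0.167, 0.272, -0.131]
ft_force: [-0.2, -0.1, -0.6]
opening: 0.0601
```

```bash
sed -i 's/\[.5462,.0547,.1388\]/[.5456,.0540,.1378]/' tgt.py; python3 tgt.py;  python3 - <<'E'
from h import *
from rig import arm
ci,im,d=snap(arm,'wrist','4')
E
```

```text
t 8.78 tcp [0.5669 0.0595 0.1097] j [-0.234  0.396  1.879  0.754  0.42   1.062] F [-0.2 -0.1 -0.6] M [-0.06  0.26 -0.02] op 0.0601
 ux [ 0.796 -0.386  0.467] uy [-0.243 -0.91  -0.337] uz [ 0.555  0.155 -0.817] yhead -104.96
to P+ 0.1 tool shift mm [ -1.5   0.5 -98.9]
to P+ 0 tool shift mm [-1.7  0.7  1.1]
tilt err rotvec deg (tool) [-0.13 -0.12 -0.  ]
```

View pics/wrist4.png

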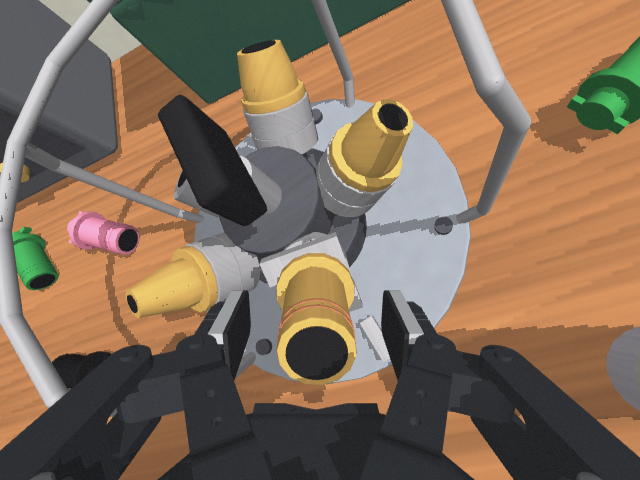

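Call:
carry_out --deltas '[[[-0.0013,0.0005,0.001,0,0,0,0.06],[0,0,0,0,0,0,0.02],[0,0,0,0,0,0,0.02],[0,0,0,0,0,0,0.02],[0,0,0,0,0,0,0.02]]]'

```text
time: 9.45
tcp_pos: [0.5656, 0.0594, 0.1088]
tcp_rot: [0.938, -0.168, 0.273, -0.131]
ft_force: [-3.1, -0.5, 6.3]
opening: 0.029
```

```bash
python3 tgt.py
```

```text
t 9.45 tcp [0.5656 0.0594 0.1088] j [-0.235  0.396  1.884  0.763  0.415  1.052] F [-3.1 -0.5  6.3] M [-0.04  0.24 -0.02] op 0.029
 ux [ 0.795 -0.387  0.468] uy [-0.244 -0.909 -0.337] uz [ 0.556  0.154 -0.817] yhead -105.04
to P+ 0.1 tool shift mm [  0.   -0.2 -98.9]
to P+ 0 tool shift mm [-0.3  0.   1.1]
tilt err rotvec deg (tool) [-0.1 -0.2 -0. ]
```

Held at 29 mm (30 mm body), small forces. Unscrewing: first 36°, then check.

Call:
carry_out --deltas '[[[0,0,0,0,0,-8,0.02],[0,0,0,0,0,-9,0.02],[0,0,0,0,0,-9,0.02],[0,0,0,0,0,-10,0.02],[0,0,0,0,0,0,0.02]]]'

```text
time: 10.07
tcp_pos: [0.5668, 0.0589, 0.1098]
tcp_rot: [0.944, 0.13, 0.301, -0.039]
ft_force: [-0.5, -1.1, 8.1]
opening: 0.0288
```

```bash
python3 tgt.py
```

```text
t 10.07 tcp [0.5668 0.0589 0.1098] j [-0.235  0.395  1.882  0.764  0.414  0.422] F [-0.5 -1.1  8.1] M [ 0.04 -0.44 -0.13] op 0.0288
 ux [0.784 0.223 0.579] uy [ 0.27  -0.963  0.005] uz [ 0.559  0.152 -0.815] yhead -74.35
to P+ 0.1 tool shift mm [ -1.   -0.7 -98.7]
to P+ 0 tool shift mm [-1.7 -0.9  1.3]
tilt err rotvec deg (tool) [ 0.14 -0.39 -0.  ]
```

Call:
carry_out --deltas '[[[0,0,0,0,0,-9,0.02],[0,0,0,0,0,-9,0.02],[0,0,0,0,0,-9,0.02],[0,0,0,0,0,-9,0.02],[0,0,0,0,0,0,0.02],[0,0,0,0,0,0,0.02]]]'

```text
time: 10.82
tcp_pos: [0.5671, 0.0587, 0.1097]
tcp_rot: [0.858, 0.415, 0.299, 0.056]
ft_force: [3.3, -1.6, 5.3]
opening: 0.0289
```

```bash
python3 tgt.py
python3 - <<'E'
from h import *
from rig import arm
snap(arm,'wrist','5');snap(arm,'scene','5')
crop(cv2.imread('pics/scene5.png'),270,190,180,150,4,'pics/s5c.png')
E
```

```text
t 10.82 tcp [0.5671 0.0587 0.1097] j [-0.235  0.396  1.882  0.764  0.413 -0.204] F [ 3.3 -1.6  5.3] M [-0.02 -0.65 -0.24] op 0.0289
 ux [0.477 0.745 0.466] uy [ 0.678 -0.65   0.344] uz [ 0.559  0.152 -0.815] yhead -43.79
to P+ 0.1 tool shift mm [ -0.4  -1.4 -98.9]
to P+ 0 tool shift mm [-0.7 -2.1  1.1]
tilt err rotvec deg (tool) [ 0.38 -0.22  0.  ]
```

View pics/wrist5.png

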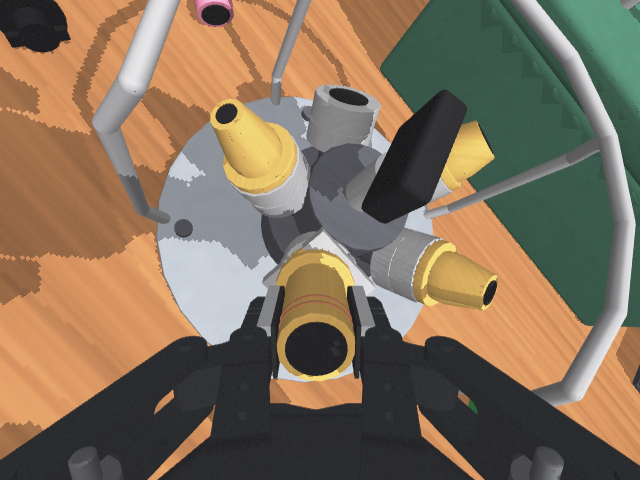

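View pics/s5c.png

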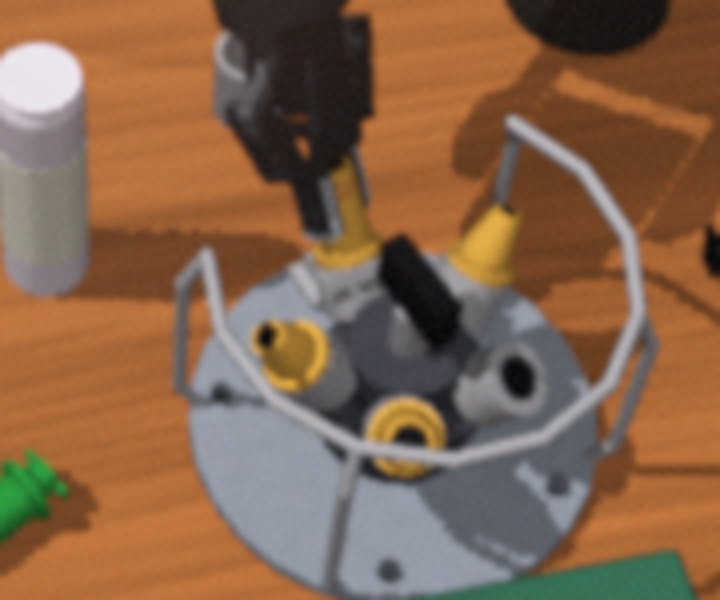

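Call:
carry_out --deltas '[[[0,0,-0.002,0,0,0,0.02],[0,0,-0.003,0,0,0,0.02],[0,0,-0.003,0,0,0,0.02]]]'

```text
time: 11.3
tcp_pos: [0.5621, 0.0578, 0.1154]
tcp_rot: [0.858, 0.415, 0.298, 0.055]
ft_force: [6.9, 0.6, -0.6]
opening: 0.0285
```

```bash
python3 tgt.py
```

```text
t 11.3 tcp [0.5621 0.0578 0.1154] j [-0.24   0.378  1.886  0.745  0.427 -0.188] F [ 6.9  0.6 -0.6] M [-0.06 -0.75 -0.15] op 0.0285
 ux [0.478 0.745 0.466] uy [ 0.679 -0.649  0.342] uz [ 0.557  0.153 -0.816] yhead -43.72
to P+ 0.1 tool shift mm [ -0.1  -0.8 -91.3]
to P+ 0 tool shift mm [-0.4 -1.3  8.7]
tilt err rotvec deg (tool) [ 0.25 -0.18  0.  ]
```

Force small – it draws freely. Continue out.

Call:
carry_out --deltas '[[[0,0,-0.004,0,0,0,0.02],[0,0,-0.005,0,0,0,0.02],[0,0,-0.006,0,0,0,0.02],[0,0,-0.015,0,0,0,0.02],[0,0,-0.025,0,0,0,0.02],[0,0,-0.03,0,0,0,0.02],[0,0,-0.03,0,0,0,0.02],[0,0,0,0,0,0,0.02]]]'

```text
time: 12.3
tcp_pos: [0.4967, 0.0402, 0.2105]
tcp_rot: [0.858, 0.415, 0.298, 0.056]
ft_force: [0.5, -0.3, -2.0]
opening: 0.0285
```

```bash
python3 tgt.py
python3 - <<'E'
from h import *
from rig import arm
snap(arm,'wrist','6');snap(arm,'scene','6')
E
```

```text
t 12.3 tcp [0.4967 0.0402 0.2105] j [-0.336  0.112  1.901  0.551  0.677 -0.023] F [ 0.5 -0.3 -2. ] M [-0.07  0.36 -0.01] op 0.0285
 ux [0.477 0.745 0.465] uy [ 0.679 -0.649  0.343] uz [ 0.558  0.152 -0.816] yhead -43.71
to P+ 0.1 tool shift mm [ 0.  -0.4 25.4]
to P+ 0 tool shift mm [ -0.3  -0.9 125.4]
tilt err rotvec deg (tool) [ 0.3  -0.18  0.  ]
```

View pics/wrist6.png

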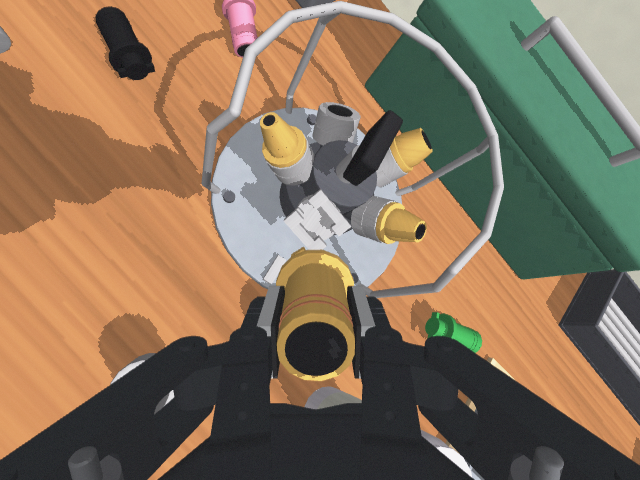

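View pics/scene6.png

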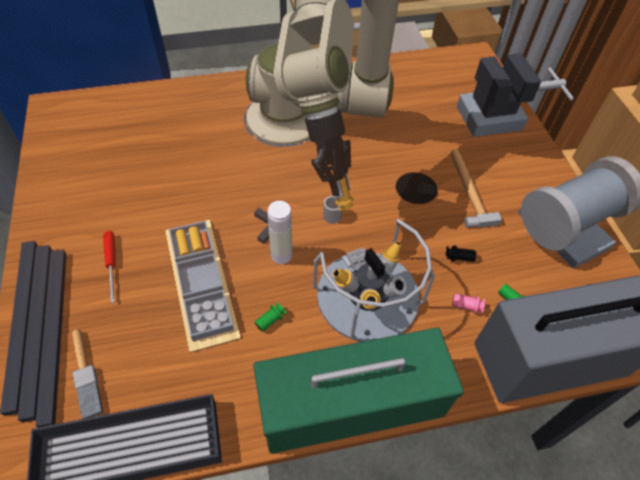

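Run:
```python
from h import *
from rig import arm
s,r=st(arm)
e=np.cross(r[:,2],[0,0,-1]); ang=np.degrees(np.arcsin(np.linalg.norm(e))); v=r.T@(e/np.linalg.norm(e)*ang); print(ang,v)
R2=r@R.from_rotvec(np.radians(v)).as_matrix(); print(R2.round(3))
```

```text
t 12.4 tcp [0.497  0.0405 0.2085] j [-0.335  0.116  1.902  0.552  0.675 -0.024] F [-0.6 -0.  -1.4] M [-0.1   0.33  0.  ] op 0.0287
 ux [0.479 0.745 0.465] uy [ 0.68  -0.649  0.34 ] uz [ 0.555  0.154 -0.818] yhead -43.66
35.16304464691665 [ 2.07612346e+01 -2.83797612e+01 -1.55747948e-15]
[[ 0.621  0.784 -0.   ]
 [ 0.784 -0.621 -0.   ]
 [-0.    -0.    -1.   ]]
```

Call:
carry_out --deltas '[[[0.0186,0.0136,-0.0327,0,0,0,0.02],[0.0186,0.0136,-0.0327,0,0,0,0.02],[0,0,0,4.2,-5.7,0,0.02],[0,0,0,4.2,-5.7,0,0.02],[0,0,0,4.2,-5.7,0,0.02],[0,0,0,4.1,-5.7,0,0.02],[0,0,0,4.1,-5.6,0,0.02],[0,0,0,0,0,0,0.02]]]'

```text
time: 13.4
tcp_pos: [0.4984, 0.0411, 0.2866]
tcp_rot: [0.9, 0.437, -0.001, -0.001]
ft_force: [0.3, 0.9, -1.5]
opening: 0.0287
```

Run:
```python
from h import *
from rig import arm
s,r=st(arm)
e=np.cross(r[:,2],[0,0,-1]); print('tilt fix',np.degrees(r.T@e))
print('shift', r.T@(np.array([.522,-.294,.27])-s['tcp_pos']))
```

```text
t 13.4 tcp [0.4984 0.0411 0.2866] j [-1.550e-01  2.580e-01  1.320e+00  1.000e-03  1.567e+00  5.120e-01] F [ 0.3  0.9 -1.5] M [-0.04 -0.   -0.01] op 0.0287
 ux [ 0.619  0.786 -0.001] uy [ 0.786 -0.619 -0.003] uz [-0.003  0.001 -1.   ] yhead -38.22
tilt fix [-1.82270614e-01  5.85139692e-02  5.34387881e-21]
shift [-0.24868018  0.22590761  0.01618017]
```

Call:
carry_out --deltas '[[[-0.02,0.018,0,-0.18,0,0,0.02],[-0.03,0.027,0,0,0,0,0.02],[-0.035,0.032,0,0,0,0,0.02],[-0.035,0.032,0,0,0,0,0.02],[-0.035,0.032,0,0,0,0,0.02],[-0.035,0.032,0,0,0,0,0.02],[-0.03,0.027,0,0,0,0,0.02],[-0.02,0.018,0.01,0,0,0,0.02],[-0.008,0.008,0.01,0,0,0,0.02],[0,0,0,0,0,0,0.02]]]'

```text
time: 14.65
tcp_pos: [0.5206, -0.2936, 0.2676]
tcp_rot: [0.9, 0.436, 0.0, -0.0]
ft_force: [0.9, -0.9, -1.7]
opening: 0.0285
```

Run:
```python
from h import *
from rig import arm
s,r=st(arm)
e=np.cross(r[:,2],[0,0,-1]); print('tilt fix',np.degrees(r.T@e))
ci,im,d=snap(arm,'wrist','7'); np.save('pics/cw7.npy',ci,allow_pickle=True); snap(arm,'scene','7')
```

```text
t 14.65 tcp [ 0.5206 -0.2936  0.2676] j [-0.712  0.446  1.087  0.     1.609 -0.043] F [ 0.9 -0.9 -1.7] M [-0.01 -0.04  0.  ] op 0.0285
 ux [0.62  0.785 0.   ] uy [ 0.785 -0.62  -0.   ] uz [-0.  0. -1.] yhead -38.31
tilt fix [-1.63577702e-02 -1.76333833e-02 -3.34325335e-23]
```

View pics/wrist7.png

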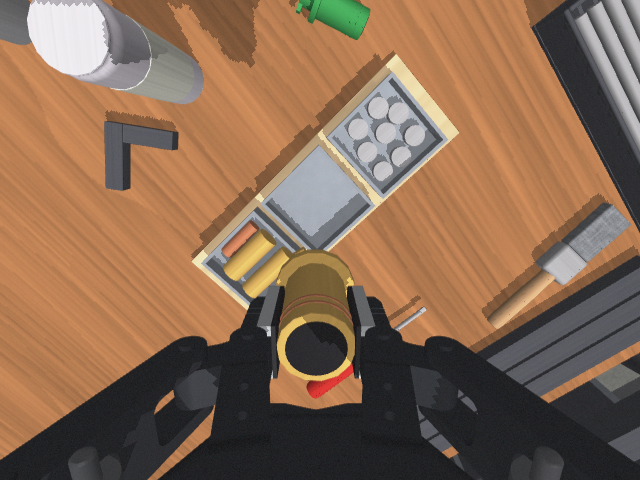

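View pics/scene7.png

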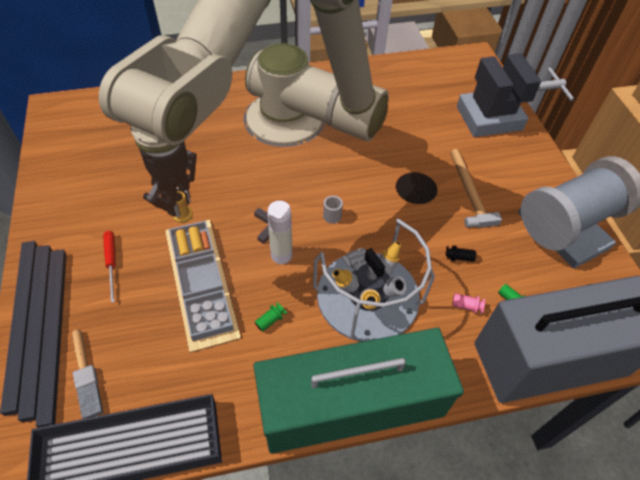

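Run:
```python
from h import *
cw=np.load('pics/cw7.npy',allow_pickle=True).item()
for u,v in((320,196),(262,197),(325,140),(380,198),(315,250)): print(onz(cw,u,v,.034).round(4))
t=np.radians(5.76);c=np.array([.5237,-.2951]);ex=np.array([np.cos(t),np.sin(t)]);ey=np.array([-ex[1],ex[0]])
for k in((0,0),(-.046,-.046),(-.046,.046),(.046,.046),(.046,-.046)): print(proj(cw,np.r_[c+k[0]*ex+k[1]*ey,.034]).round(1))
crop(cv2.imread('pics/wrist7.png'),190,50,280,210,2.8,'pics/w7c.png')
d=np.load('pics/wrist7.npy');P=deproj(cw,*np.meshgrid(np.arange(640),np.arange(480)),d);print('floor z',np.median(P[180:210,310:335,2]))
```

```text
[ 0.5297 -0.2882  0.034 ]
[ 0.4782 -0.2489  0.034 ]
[ 0.5709 -0.2444  0.034 ]
[ 0.5809 -0.3317  0.034 ]
[ 0.4858 -0.3347  0.034 ]
[319.6 204.1]
[318.5 258.4]
[261.7 203.2]
[320.7 144. ]
[377.4 204.9]
floor z 0.011223810897039332
```

View pics/w7c.png

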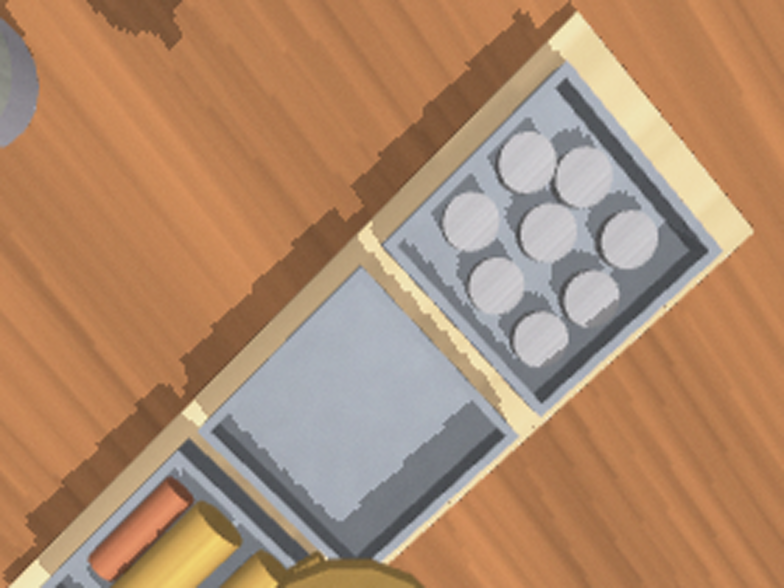

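Call:
carry_out --deltas '[[[0,0.003,0.02,0,0,0,0.02],[0,0,0.04,0,0,0,0.02],[0,0,0.045,0,0,0,0.02],[0,0,0.045,0,0,0,0.02],[0,0,0.035,0,0,0,0.02],[0,0,0.02,0,0,0,0.02],[0,0,0.01,0,0,0,0.02],[0,0,0,0,0,0,0.02]]]'

```text
time: 15.75
tcp_pos: [0.5238, -0.2959, 0.0545]
tcp_rot: [0.9, 0.436, 0.0, 0.001]
ft_force: [-0.1, 0.4, -0.8]
opening: 0.0285
```

Run:
```python
from h import *
from rig import arm
s,r=st(arm)
e=np.cross(r[:,2],[0,0,-1]); print('tilt fix',np.degrees(r.T@e))
snap(arm,'wrist','8'); snap(arm,'scene','8'); crop(cv2.imread('pics/scene8.png'),140,170,160,120,5,'pics/s8c.png')
```

```text
t 15.75 tcp [ 0.5238 -0.2959  0.0545] j [-0.711  0.641  1.392 -0.     1.106 -0.043] F [-0.1  0.4 -0.8] M [0.02 0.   0.01] op 0.0285
 ux [ 0.619  0.785 -0.   ] uy [ 0.785 -0.619  0.003] uz [ 0.002 -0.002 -1.   ] yhead -38.27
tilt fix [ 1.48921627e-01  1.36212224e-02 -7.05267512e-21]
```

View pics/s8c.png

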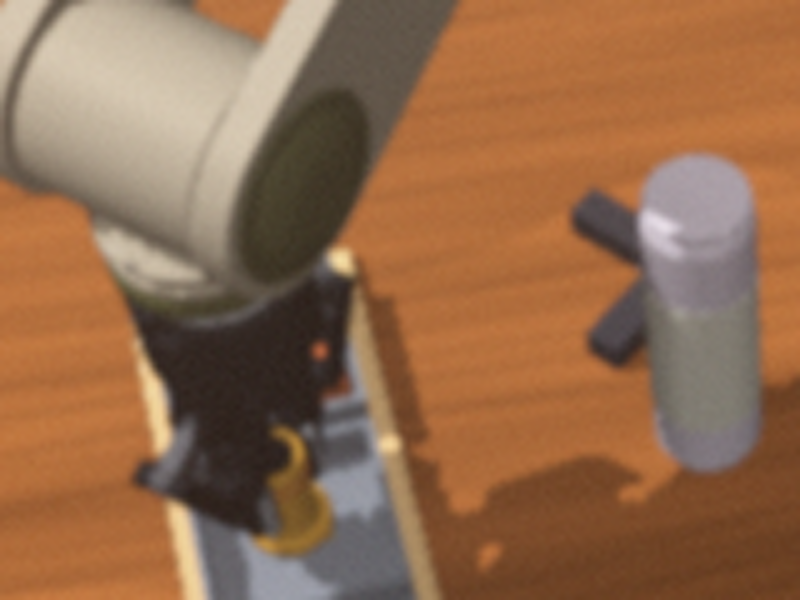

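View pics/wrist8.png

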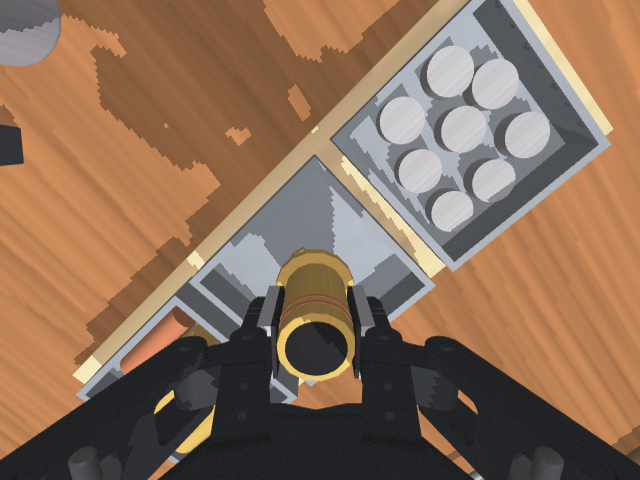

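Call:
carry_out --deltas '[[[0,0,0.004,0.15,0,0,0.02],[0,0,0.003,0,0,0,0.02],[0,0,0.002,0,0,0,0.02],[0,0,0,0,0,0,0.02]]]'

```text
time: 16.35
tcp_pos: [0.5235, -0.2964, 0.045]
tcp_rot: [0.9, 0.436, -0.0, -0.0]
ft_force: [-0.4, -0.1, -0.7]
opening: 0.0288
```

Call:
carry_out --deltas '[[[0,0,0.001,0,0,0,0.02],[0,0,0,0,0,0,0.02]]]'

```text
time: 16.6
tcp_pos: [0.5236, -0.2965, 0.0444]
tcp_rot: [0.9, 0.436, -0.0, 0.0]
ft_force: [0.4, -0.6, -0.8]
opening: 0.0288
```

Call:
carry_out --deltas '[[[0,0,0.001,0,0,0,0.02],[0,0,0,0,0,0,0.02]]]'

```text
time: 16.85
tcp_pos: [0.5237, -0.2964, 0.0442]
tcp_rot: [0.9, 0.436, 0.0, 0.0]
ft_force: [-2.2, 1.9, 8.1]
opening: 0.0288
```

Call:
carry_out --deltas '[[[0,0,0,0,0,0,0.033],[0,0,0,0,0,0,0.038],[0,0,0,0,0,0,0.045],[0,0,0,0,0,0,0.05],[0,0,0,0,0,0,0.05]]]'

```text
time: 17.48
tcp_pos: [0.5235, -0.2964, 0.0431]
tcp_rot: [0.9, 0.436, -0.0, -0.0]
ft_force: [-0.1, -0.2, 0.2]
opening: 0.05
```

Run:
```python
from h import *
from rig import arm
s,r=st(arm)
snap(arm,'wrist','9')
```

```text
t 17.48 tcp [ 0.5235 -0.2964  0.0431] j [-0.712  0.657  1.4   -0.     1.086 -0.043] F [-0.1 -0.2  0.2] M [0.04 0.01 0.  ] op 0.05
 ux [ 0.62   0.785 -0.   ] uy [ 0.785 -0.62  -0.   ] uz [-0.  0. -1.] yhead -38.32
```

View pics/wrist9.png

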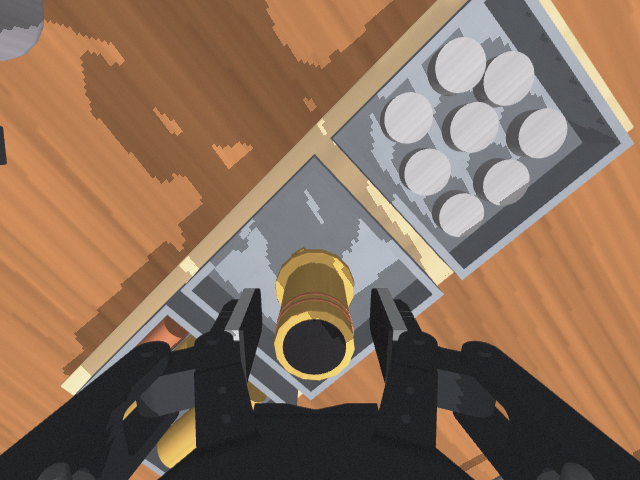

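Nozzle stands (tip at 314,346), jaws clear on both sides. Rising straight up.

Call:
carry_out --deltas '[[[0,0,-0.01,0,0,0,0.05],[0,0,-0.02,0,0,0,0.05],[0,0,-0.03,0,0,0,0.05],[0,0,-0.04,0,0,0,0.05],[0,0,-0.05,0,0,0,0.05],[-0.05,-0.02,-0.04,0,0,0,0.05],[-0.05,-0.02,0,0,0,0,0.05],[0,0,0,0,0,0,0.05],[0,0,0,0,0,0,0.05]]]'

```text
time: 18.65
tcp_pos: [0.4336, -0.3481, 0.231]
tcp_rot: [0.9, 0.436, 0.0, 0.0]
ft_force: [1.3, 0.5, -0.3]
opening: 0.0501
```

Run:
```python
from h import *
from rig import arm
s,r=st(arm)
ci,im,d=snap(arm,'wrist','10'); np.save('pics/cw10.npy',ci,allow_pickle=True);snap(arm,'scene','10')
crop(cv2.imread('pics/scene10.png'),140,200,160,120,5,'pics/s10c.png')
```

```text
t 18.65 tcp [ 0.4336 -0.3481  0.231 ] j [-0.889  0.391  1.281 -0.     1.469 -0.22 ] F [ 1.3  0.5 -0.3] M [-0.03  0.01 -0.05] op 0.0501
 ux [ 0.62   0.784 -0.   ] uy [ 0.784 -0.62   0.   ] uz [ 0. -0. -1.] yhead -38.33
```

View pics/wrist10.png

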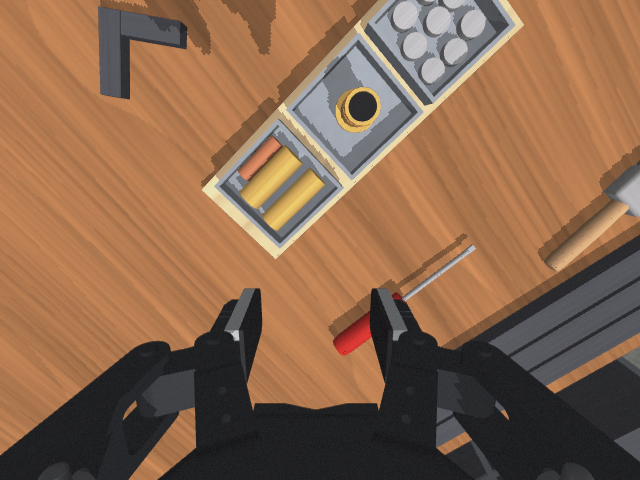

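View pics/scene10.png

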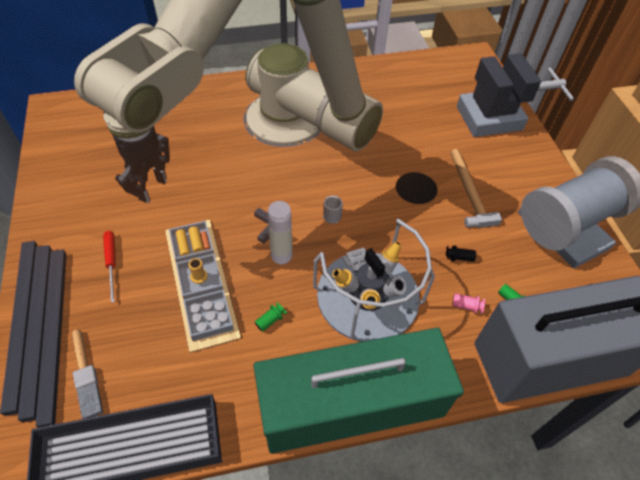

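View pics/s10c.png

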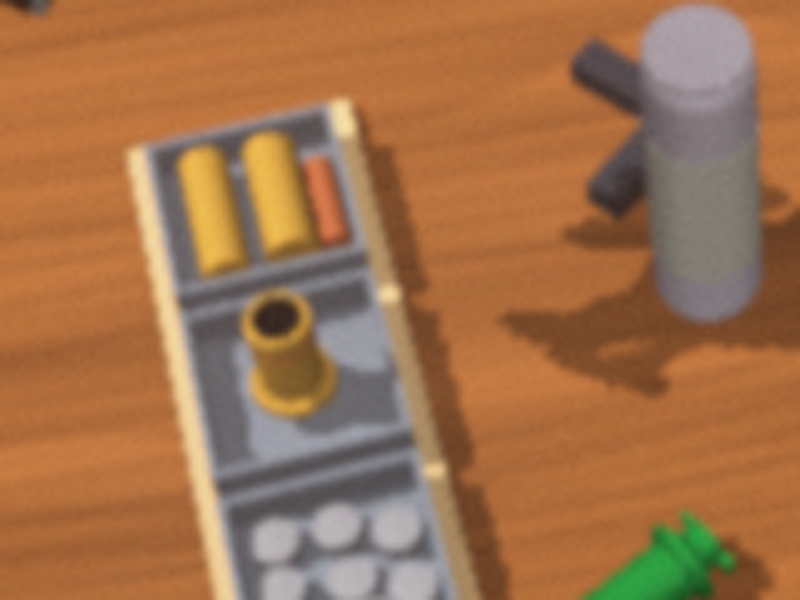

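Run:
```python
from h import *
from rig import arm
cw=np.load('pics/cw10.npy',allow_pickle=True).item();cs=arm.camera_info('scene')
print('tip',tri([ray(cw,362.5,106),ray(cs,195.8,263.2)]), onz(cw,362.5,106,.0795), onz(cs,195.8,263.2,.0795))
# collar centre: wrist ellipse & scene, z=.0315 (collar top)
print('collar wrist',onz(cw,357,110.5,.031),'scene',onz(cs,140+293/5,200+378/5,.031))
crop(cv2.imread('pics/wrist10.png'),310,60,110,90,6,'pics/w10c.png')
```

```text
tip (array([ 0.5231727 , -0.29442171,  0.07644176]), [np.float64(0.0005721065169415719), np.float64(0.0005721065169416011)]) [ 0.52277116 -0.29493299  0.0795    ] [ 0.52523099 -0.29353947  0.0795    ]
collar wrist [ 0.52365873 -0.295836    0.031     ] scene [ 0.52727078 -0.29502504  0.031     ]
```

View pics/w10c.png

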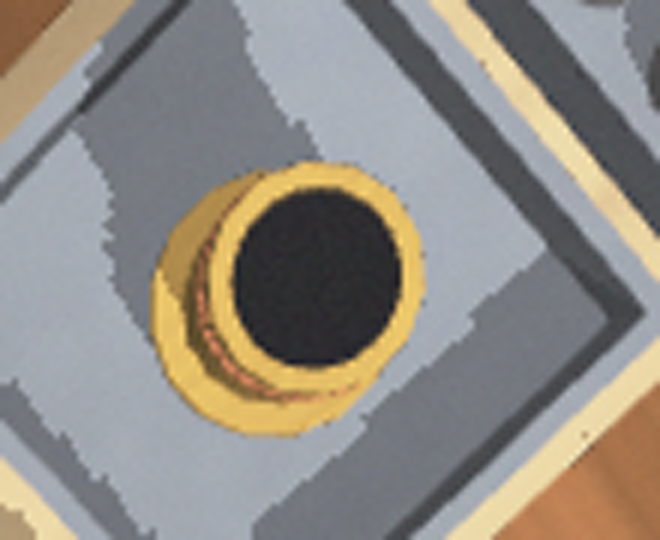

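Run:
```python
from rig import arm
print(arm.sign_off())
```

```text
the job is handed in; nothing more can be done
None
```

The long brass nozzle now stands upright, tip up, in the empty bin, and the job was handed in at about 19 s of the 58 s. No verdict is reported, so success rests on my own checks.

**What I did**
- **Turret:** I gripped the bar knob and turned the rotor about 129° clockwise from above. The long nozzle's station then stood over the pointer.
- **Nozzle:** I gripped it along its 35° axis and unscrewed it 72° counter-clockwise from the tip, then drew it straight out. The largest force I read was about 8 N.
- **Placing:** I carried it over the spray can, lowered it until it touched the bin floor (about 8 N), released it and backed away.

**Last checks**
- **Position:** the collar is at about (0.524, -0.296), within about 2 mm of the measured bin centre.
- **Upright:** the tip is within about 2 mm sideways of the collar, or about 2° of lean at most.
- **Height:** two views put the tip at 76 mm, against 79.5 mm expected. I put the 3 mm gap down to camera error, since the robot felt the floor close to the expected height.
- **Bystanders:** in the last pictures they stand where they were. I compared these by eye and did not measure each one.

**What disagreed**
- **Cameras:** the scene camera placed the turret about 3 to 4 mm farther out in x than the wrist and side cameras did. I went by the wrist and side views there, mixed with the scene view.
- **Unscrewing angle:** the 72° comes from the last joint's travel. I did not measure the nozzle's own angle in a picture, but it drew out freely, which it does only from 66° on.

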